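Tip the parts bin out over the edge stop

ROBOT

A 7-joint arm with a two-finger parallel gripper is mounted at the origin on the work surface. World frame = base frame: x ahead of the robot, y to its left, z up, the work surface at z = 0. Lengths are in mm, angles in rad, forces in N, time in s.
With the tool pointing down it reaches from about 400 to 850 mm from the base axis. Payload 4.5 kg.
Tool frame: the origin (TCP) lies at the centre of the arm's flange, where the gripper is bolted on; the fingertips stand 173 mm ahead of it and the grasp point (between the pads) lies 155 mm ahead of it; z points along the fingers, y is the direction in which the jaws open and shut (so a half turn about z gives the same grasp; the last joint's range is limited). The gripper opens to 85 mm and grips with 20 to 120 N. Pads are 22 mm wide; open, the fingers measure 114 mm over their backs; the gripper's body (76 mm by 85 mm) begins 54 mm behind the grasp point. The pads swing forward as they close: fully open they stand 13 mm farther back than shut.
Start: joints at [1.272, 0.689, -0.195, 1.565, 0.157, 0.902, -0.215], TCP at [204.205, -590.71, 404.717] pointing down, gripper open.
Joint ranges: [-3.01, 3.01], [-0.46, 2.08], [-1.47, 1.51], [0.13, 2.56], [-1, 4.14], [0.04, 2.09], [-2.66, 2.66]. Speed limits (rad/s): [2.57, 2.57, 3.14, 3.14, 3.14, 3.14, 3.14].

INTERFACE

Orientations are given as a unit quaternion [w, x, y, z].
In Python, from cell import r gives the robot as it stands.
- The arm moves only by the tool jog_arm, never from a script. Its argument "deltas" is a list of rows, each an object with "translation": the shift along the tool's x, y, z normalised to -1 to 1, where 1 is 0.4 m, a list of three; "angular": the turn, a rotation vector about the tool's x, y, z normalised to -1 to 1, where 1 is 90 degrees, a list of three; "gripper": the gripper's target within -1 to 1 (fully open at 1, half-way at 0, shut at -1). A call has 1 to 20 rows; each row shifts and turns the commanded pose from where the row before left it, along the tool's axes as they then stand; what a row does not reach is not made up. A row lasts 1/8 s, in which the tool goes at most 62.5 mm and 10.7 degrees, less where a joint would pass 70% of its speed; a pose out of reach is approached as far as the arm can. A call with a number of a shift or a turn outside -1 to 1 is refused whole. A call with a gripper value outside its range is refused whole. The fingers move at their own pace and stop on an object; "squeeze" is the grip in N (left out, the last holds). Time passes only in rows, so rows that do not move let the fingers close. It gives the time, the measured TCP pose, the force and the opening at its end, in the units of the state.
- r.read_state(): the state, without advancing time (a new reading comes with each control period).
- r.grab_frame(name): name is "scene" or "side" or "wrist"; returns (picture, depth): 384x512x3 uint8, red, green, blue; 384x512 float32, mm along the optical axis (not along the pixel's ray), 0 where there is no reading.
- r.camera_params(name): a dict with "mtx" (3x3 intrinsics, pixels), "T" (4x4, takes a point from camera to world coordinates). Camera axes: x right, y down, z forward; pixel columns grow to the right and rows downward; lengths in mm; the calibration is good to about 2 mm. The wrist camera is an equidistant fisheye: a pixel r from the principal point sees the ray r / f radians off the axis. A picture is of the moment at which its call begins: read the wrist's pose just before it. camera_params takes no time and is no camera call; for the wrist camera it gives the pose at the moment of the call.
- r.job_done(): hands the job in, once; it reports no verdict.
The state is a dict: "time_s": time; "joints": joint angles; "joint_velocities": joint speeds; "effort": joint torques, N m; "tcp_pos": TCP position; "orientation": TCP orientation; "wrist_force": force on the tool from outside, world axes, zero at the start; "wrist_torque": the same for the moment, N m; "finger_gap": finger opening in mm.
Only numpy, scipy, OpenCV 4.12 (cv2) and the standard library are available. Lean on these libraries where they do the work, as an engineer would, in place of code of your own. Each camera call takes 0.05 s, during which the arm holds its last target.

TASK

Empty the tall parts bin into the shallow tray. First slide the tray squarely up against its side of the steel edge stop, then slide the bin, upright, squarely up against the other side opposite the tray. Then tip the bin over the stop, without lifting it up, so that all three piston pins end up out of the bin and in the tray; leave the bin lying over the stop with its mouth down in the tray, and leave the can, filter and wrench alone.

Things in the scene. Friction and masses are not known exactly. Their poses are not given: they have to be found in the camera images.
- stop: edge stop fixed to the worktop: upright steel bar 240 mm long, 8 thick, 30 high; at each end a 4 mm thick bolted foot, 30 long, 36 wide. Origin: middle of its underside, on the worktop; x along the bar, y square to it, z up. The tray starts on one side (+y or -y), the bin on the other; which is which varies
- tray: shallow loose aluminium tray, 220 mm along x, 200 along y, 25 high, walls and floor 3, 0.45 kg. Origin: centre of its underside, z up. Starts some cm from the stop, its y within 12 deg of square to it; up against the stop its origin is 104 mm from the stop's along the stop's y. Slides flat when pushed on a wall
- bin: tall loose open-topped dark grey bin, 80 mm along x, 90 along y, 140 high, walls 4; 0.32 kg empty. Origin: centre of underside; z to the mouth. Starts with y roughly square to the stop; against it, origin 49 mm from the stop's. Pushed below 40 mm high it slides, higher it may tip. At the stop, pushed near its top, it turns about the stop's top edge and rests on it some 104 deg over, mouth on the tray floor
- pin0: a plain steel piston pin (tube), 22 mm diameter, 60 mm long, about 80 g; origin at its middle on the axis, x along the axis. Starts lying in the bin, roughly across it (along the bin's x); it rolls easily
- pin1: a plain steel piston pin (tube), 22 mm diameter, 60 mm long, about 80 g; origin at its middle on the axis, x along the axis. Starts lying in the bin, roughly across it (along the bin's x); it rolls easily
- pin2: a plain steel piston pin (tube), 22 mm diameter, 60 mm long, about 80 g; origin at its middle on the axis, x along the axis. Starts lying in the bin, roughly across it (along the bin's x); it rolls easily
- spray_can: bystander: standing aerosol can, 60 mm diameter, 190 mm high, beyond the work; origin at the centre of its underside
- air_filter: bystander: panel air filter with an orange frame, 130 x 200 x 51 mm, lying flat beyond the work; origin at the centre of its underside
- wrench: bystander: steel wrench lying flat beyond the work; x along it

How it is judged:
By the outcome, as a careful person would: the job done as asked, in the order asked, and still so for the second after the job is handed in, with the robot touching nothing.
It also fails if it takes over 72 s, if anything falls off the work surface, if the arm or the gripper's body presses on something with over 40 N, if the wrist force passes 120 N, or if a joint passes its speed limit or range.

## Working session

There is one attempt and no reset: what is moved stays moved. The work goes in short steps, Python scripts to look and compute and a tool call to move; the robot and the scene stay as the last step left them, time stands still between calls to the robot, and variables do not carry over. Pictures are saved under pics/ and viewed, and the job is handed in when it is done.

Besides the shell and the picture viewer there is one more tool, called after "Call:" as name([rows], argument=value, ...), one row to a line, values as JSON. jog_arm: Moves the arm, as the interface text tells. Scaled input: -1 to 1 covers 0.4 m each way for a shift and 90 degrees each way for a turn. Its arguments: {"type":"object","properties":{"deltas":{"type":"array"},"squeeze":{"type":"number"}},"required":["deltas"]}

```bash
mkdir -p pics; python3 - <<'E'
from cell import r
import cv2,numpy as np
for n in ("scene","side","wrist"):
    im,d=r.grab_frame(n); p=r.camera_params(n)
    cv2.imwrite(f"pics/{n}0.png",im[:,:,::-1]); np.savez(f"{n}0.npz",im=im,d=d,K=p["mtx"],T=p["T"])
    print(n,np.round(p["mtx"],1).tolist(),np.round(p["T"],3).tolist())
print(r.read_state())
E
```

```text
scene [[486.2, 0.0, 255.0], [0.0, 486.2, 188.2], [0.0, 0.0, 1.0]] [[-0.812, 0.362, -0.459, 1072.411], [0.584, 0.471, -0.661, 675.695], [-0.023, -0.805, -0.593, 622.231], [0.0, 0.0, 0.0, 1.0]]
side [[371.6, 0.0, 253.0], [0.0, 371.6, 196.6], [0.0, 0.0, 1.0]] [[-0.792, -0.3, 0.532, 119.201], [-0.61, 0.366, -0.702, 676.493], [0.016, -0.881, -0.473, 503.879], [0.0, 0.0, 0.0, 1.0]]
wrist [[297.3, 0.0, 257.9], [0.0, 297.3, 193.4], [0.0, 0.0, 1.0]] [[0.326, -0.898, -0.297, 281.195], [-0.945, -0.31, -0.1, -564.308], [-0.002, 0.314, -0.95, 373.714], [0.0, 0.0, 0.0, 1.0]]
{'time_s': 0.15, 'joints': array([ 1.27179898,  0.68983011, -0.19454318,  1.5660968 ,  0.15730233,
        0.90249748, -0.21510013]), 'joint_velocities': array([ 9.54058178e-04, -2.99627181e-03, -1.93941712e-04, -2.92978349e-03,
        9.61508739e-04,  9.86887113e-05, -4.67004626e-04]), 'effort': array([-2.34283056e-03, -5.39933002e+01, -1.26867782e+00, -1.58719236e+01,
        9.23317712e-03,  6.49237118e-03,  4.12906871e-06]), 'tcp_pos': array([ 204.0884803 , -590.47926363,  404.04650077]), 'orientation': array([-7.01210613e-04,  9.86180952e-01,  1.65670187e-01, -1.65156919e-04]), 'wrist_force': array([-0.2204493 , -0.30758636, -0.394637  ]), 'wrist_torque': array([0.01423915, 0.0361219 , 0.03570797]), 'finger_gap': 85.58172341412427}
```

View pics/scene0.png

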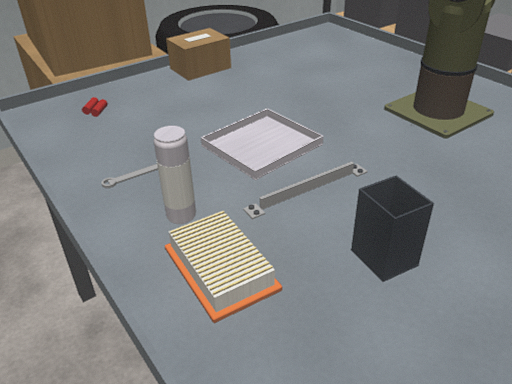

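View pics/side0.png

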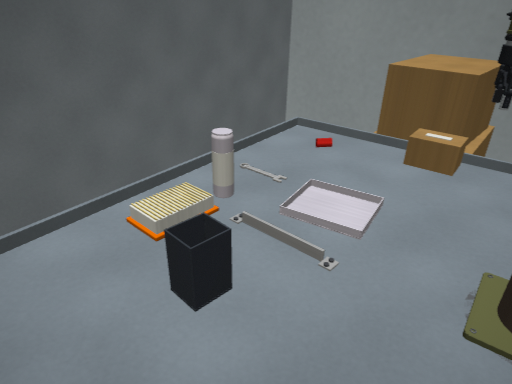

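View pics/wrist0.png

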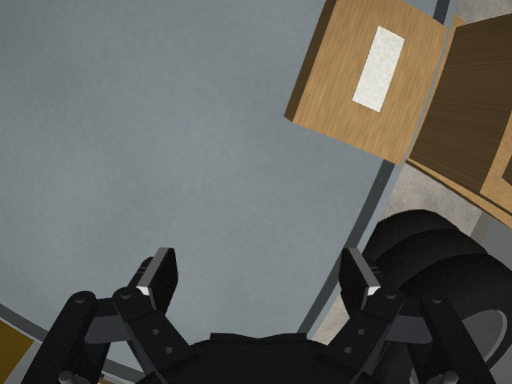

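The scene view shows the tray at about (262,140), the stop from (255,210) to (358,170) and the bin at (392,228). The can and filter are on the left. The side view shows all of these too. Next I'll measure them using depth and edges.

```bash
cat > h.py <<'E'
import numpy as np,cv2
def cloud(d,K,T):
    v,u=np.mgrid[:d.shape[0],:d.shape[1]]
    P=np.stack([(u-K[0,2])/K[0,0]*d,(v-K[1,2])/K[1,1]*d,d],-1)
    W=P@T[:3,:3].T+T[:3,3]; W[d<=0]=np.nan
    return W
def ray(u,v,K,T,z):
    c=T[:3,:3]@np.array([(u-K[0,2])/K[0,0],(v-K[1,2])/K[1,1],1]); o=T[:3,3]
    return (o+c*(z-o[2])/c[2])[:2]
E
python3 - <<'E'
from h import *
for n in ("scene","side"):
    f=np.load(n+"0.npz"); W=cloud(f["d"],f["K"],f["T"])
    ok=(W[...,0]>150)&(W[...,0]<900)&(abs(W[...,1])<550)
    print(n,"table z",np.nanmedian(W[...,2][ok]))
    m=ok&(W[...,2]>8)&(W[...,2]<300)
    k,l,s,c=cv2.connectedComponentsWithStats(m.astype(np.uint8))
    for i in range(1,k):
        if s[i,4]<150: continue
        P=W[l==i]; zt=np.percentile(P[:,2],97)
        top=P[P[:,2]>zt-6]
        print(s[i].tolist(),"zt",round(zt,1),"all",[np.round(x,3) for x in cv2.minAreaRect(P[:,:2].astype(np.float32))],"top",[np.round(x,3) for x in cv2.minAreaRect(top[:,:2].astype(np.float32))])
E
python3 - <<'E'
import cv2,numpy as np
im=cv2.imread("pics/scene0.png")[130:300,190:450]
cv2.imwrite("pics/crop1.png",cv2.resize(im,None,fx=3,fy=3,interpolation=2))
E
```

```text
scene table z 0.7546211806396173
[200, 109, 123, 69, 1635] zt 26.4 all [array([ 476.415, -152.016]), array([224.162, 206.126]), np.float64(5.628)] top [array([ 476.197, -151.617]), array([223.526, 205.616]), np.float64(5.998)]
[146, 126, 49, 97, 2991] zt 191.2 all [array([ 761.727, -114.318]), array([225.999,  59.12 ]), np.float64(86.799)] top [array([765.048, -33.23 ]), array([54.33 , 53.905]), np.float64(69.813)]
[259, 162, 98, 46, 1012] zt 31.4 all [array([498.433,  57.492]), array([ 17.293, 260.603]), np.float64(87.319)] top [array([508.429,  57.295]), array([ 11.115, 238.253]), np.float64(85.67)]
[351, 176, 82, 103, 5977] zt 139.7 all [array([532.609, 293.026]), array([93.145, 84.006]), np.float64(82.442)] top [array([531.764, 292.688]), array([92.235, 83.065]), np.float64(81.701)]
[164, 211, 118, 110, 7287] zt 52.6 all [array([781.721, 140.645]), array([202.927, 129.86 ]), np.float64(85.235)] top [array([781.616, 140.837]), array([182.74 , 110.629]), np.float64(85.289)]
side table z -0.39228900535988487
[500, 88, 12, 22, 184] zt 298.6 all [array([ 190.071, -532.469]), array([24
[... 176 characters left out ...]
]), array([60.126, 57.131]), np.float64(35.263)] top [array([762.728, -31.651]), array([53.391, 51.583]), np.float64(49.72)]
[280, 179, 105, 58, 1182] zt 24.8 all [array([ 475.675, -152.005]), array([221.433, 206.468]), np.float64(5.475)] top [array([ 475.793, -151.994]), array([221.196, 206.468]), np.float64(5.475)]
[127, 182, 106, 126, 7638] zt 138.4 all [array([656.327, 186.541]), array([221.446, 407.434]), np.float64(70.413)] top [array([530.823, 293.764]), array([90.841, 81.607]), np.float64(81.872)]
[243, 211, 82, 48, 806] zt 29.9 all [array([505.77 ,  58.279]), array([ 11.745, 238.367]), np.float64(85.607)] top [array([505.811,  58.278]), array([ 11.624, 238.284]), np.float64(85.657)]
```

View pics/crop1.png

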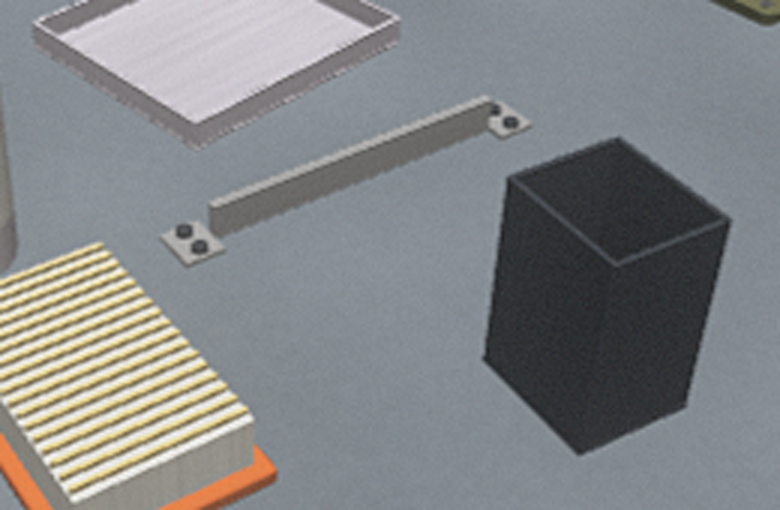

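```bash
cat >> h.py <<'E'
S=np.array([507.0,57.9]); SA=np.radians(-4.35)
SX=np.array([np.cos(SA),np.sin(SA)]); SY=np.array([-np.sin(SA),np.cos(SA)])
def w(x,y): return S+x*SX+y*SY
def s(p): p=np.array(p[:2])-S; return np.round([p@SX,p@SY],1)
def plan(x,y,z,h=None):
    """tool-frame deltas (normalised) from the present pose to tool-down target with heading h (deg) of tool x"""
    from cell import r
    from scipy.spatial.transform import Rotation as R
    st=r.read_state(); q=st["orientation"]; Rm=R.from_quat(q[[1,2,3,0]])
    p=np.array([x,y,z]); d=Rm.inv().apply(p-st["tcp_pos"])/400
    M=Rm.as_matrix(); h0=np.degrees(np.arctan2(M[1,0],M[0,0]))
    print("t",round(st["time_s"],2),"tcp",np.round(st["tcp_pos"],1),"s",s(st["tcp_pos"]),"head",round(h0,2),"tilt",np.round(M[:,2],3),"F",np.round(st["wrist_force"],1),"gap",round(st["finger_gap"],1))
    if h is None: a=np.zeros(3);
    else:
        t=np.radians(h); Rt=np.array([[np.cos(t),np.sin(t),0],[np.sin(t),-np.cos(t),0],[0,0,-1]])
        a=(Rm.inv()*R.from_matrix(Rt)).as_rotvec()/(np.pi/2)
    print("  total shift",np.round(d,4),"turn",np.round(a,4))
E
python3 - <<'E'
from h import *
c=np.array([476,-151.9]); t=np.radians(5.6)
g=c-100*np.array([-np.sin(t),np.cos(t)])+1.5*np.array([-np.sin(t),np.cos(t)])
print("stop frame tray",s(c),"bin",s([531.3,293.2]),g)
plan(*g,260,5.6)
E
```

```text
stop frame tray [ -15.  -211.5] bin [  6.4 236.5] [ 485.61191563 -249.9298989 ]
t 0.15 tcp [ 204.1 -590.5  404. ] s [-252.9 -669.5] head 19.07 tilt [-0.001  0.001 -1.   ] F [-0.2 -0.3 -0.4] gap 85.6
  total shift [ 0.9434 -0.5741  0.3609] turn [-0.0009  0.0002  0.1497]
```

Call:
jog_arm([
  {"translation": [0.094,-0.057,0.036],"angular": [0,0,0],"gripper": 1},
  {"translation": [0.094,-0.057,0.036],"angular": [0,0,0],"gripper": 1},
  {"translation": [0.094,-0.057,0.036],"angular": [0,0,0],"gripper": 1},
  {"translation": [0.094,-0.057,0.036],"angular": [0,0,0],"gripper": 1},
  {"translation": [0.094,-0.057,0.036],"angular": [0,0,0],"gripper": 1},
  {"translation": [0.094,-0.057,0.036],"angular": [0,0,0],"gripper": 1},
  {"translation": [0.094,-0.057,0.036],"angular": [0,0,0],"gripper": 1},
  {"translation": [0.094,-0.057,0.036],"angular": [0,0,0],"gripper": 1},
  {"translation": [0.094,-0.057,0.036],"angular": [0,0,0],"gripper": 1},
  {"translation": [0.094,-0.057,0.036],"angular": [0,0,0],"gripper": 1},
  {"translation": [0,0,0],"angular": [0,0,0.075],"gripper": 1},
  {"translation": [0,0,0],"angular": [0,0,0.075],"gripper": 1},
  {"translation": [0,0,0],"angular": [0,0,0],"gripper": 1},
])

```text
time_s: 1.78
tcp_pos: [485.2, -252.2, 260.5]
orientation: [0.0, 0.999, 0.049, -0.0]
wrist_force: [0.3, 0.4, -0.1]
finger_gap: 85.3
```

```bash
python3 - <<'E'
from h import *
plan(485.6,-249.9,179,5.6)
E
```

```text
t 1.77 tcp [ 485.2 -252.2  260.5] s [   1.8 -310.8] head 5.66 tilt [-0. -0. -1.] F [ 0.3  0.4 -0.1] gap 85.3
  total shift [ 0.0017 -0.0056  0.2037] turn [0.0001 0.0003 0.0006]
```

Call:
jog_arm([
  {"translation": [0.002,-0.006,0.1],"angular": [0,0,0],"gripper": 1},
  {"translation": [0,0,0.06],"angular": [0,0,0],"gripper": 0},
  {"translation": [0,0,0.043],"angular": [0,0,0],"gripper": -0.4},
  {"translation": [0,0,0],"angular": [0,0,0],"gripper": -0.7},
  {"translation": [0,0,0],"angular": [0,0,0],"gripper": -0.8},
  {"translation": [0,0,0],"angular": [0,0,0],"gripper": -1},
  {"translation": [0,0,0],"angular": [0,0,0],"gripper": -1},
  {"translation": [0,0,0],"angular": [0,0,0],"gripper": -1},
  {"translation": [0,0,0],"angular": [0,0,0],"gripper": -1},
], squeeze=40)

```text
time_s: 2.9
tcp_pos: [486.0, -250.1, 180.5]
orientation: [0.0, 0.999, 0.049, 0.001]
wrist_force: [0.1, 0.2, 6.7]
finger_gap: 1.8
```

```bash
python3 - <<'E'
from h import *
from cell import r
im,d=r.grab_frame("scene"); p=r.camera_params("scene")
cv2.imwrite("pics/s1.png",im[:,:,::-1])
plan(*w(0,-205),179,-4.35)
E
```

```text
t 2.95 tcp [ 486.  -250.1  180.5] s [   2.4 -308.7] head 5.59 tilt [ 0.001 -0.001 -1.   ] F [-0.5  1.2  6.7] gap 1.7
  total shift [ 0.0389 -0.2564  0.0035] turn [ 0.0005 -0.0009  0.1104]
```

View pics/s1.png

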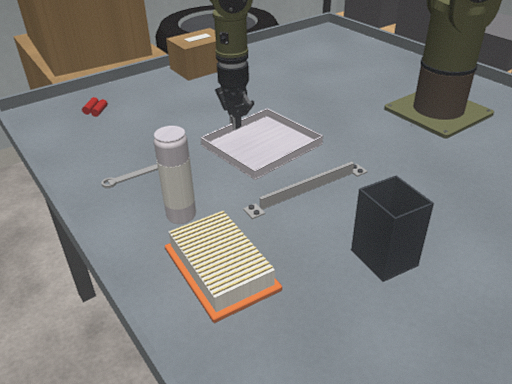

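```bash
python3 - <<'E'
from h import *
from cell import r
im=cv2.imread("pics/s1.png")[70:190,180:340]
a=cv2.resize(im,(800,600),interpolation=2)
cv2.imwrite("pics/c2.png",a)
im,d=r.grab_frame("wrist"); cv2.imwrite("pics/w2.png",im[:,:,::-1])
E
```

```text
(no output)
```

View pics/c2.png

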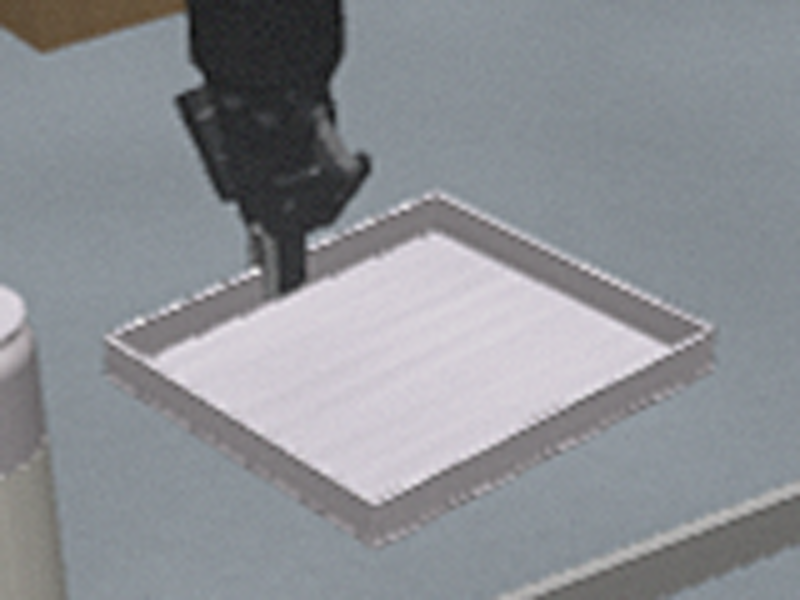

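View pics/w2.png

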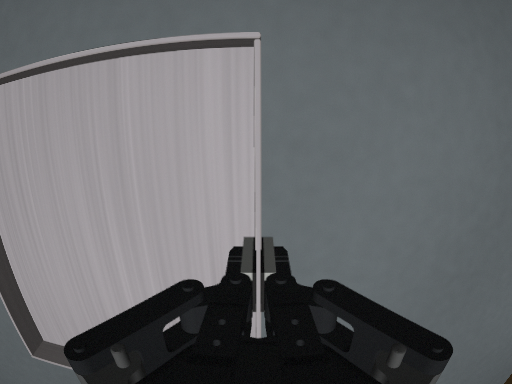

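The scene and wrist views show the jaws closed on the middle of the tray's far wall, at about (258,250) in the wrist picture. I'll ease the grip up slightly, turn the tray square, then slide it.

Call:
jog_arm([
  {"translation": [0,0,-0.004],"angular": [0,0,0],"gripper": -1},
  {"translation": [0,0,0],"angular": [0,0,0.0276],"gripper": -1},
  {"translation": [0,0,0],"angular": [0,0,0.0276],"gripper": -1},
  {"translation": [0,0,0],"angular": [0,0,0.0276],"gripper": -1},
  {"translation": [0,0,0],"angular": [0,0,0.0276],"gripper": -1},
  {"translation": [-0.001,-0.03,0],"angular": [0,0,0],"gripper": -1},
  {"translation": [-0.001,-0.032,0],"angular": [0,0,0],"gripper": -1},
  {"translation": [-0.001,-0.032,0],"angular": [0,0,0],"gripper": -1},
  {"translation": [-0.001,-0.032,0],"angular": [0,0,0],"gripper": -1},
  {"translation": [-0.001,-0.032,0],"angular": [0,0,0],"gripper": -1},
  {"translation": [-0.001,-0.032,0],"angular": [0,0,0],"gripper": -1},
  {"translation": [0,-0.032,0],"angular": [0,0,0],"gripper": -1},
  {"translation": [0,-0.02,0],"angular": [0,0,0],"gripper": -1},
  {"translation": [0,0,0],"angular": [0,0,0],"gripper": -1},
])

```text
time_s: 4.75
tcp_pos: [490.8, -152.0, 181.0]
orientation: [-0.0, 0.999, -0.037, -0.0]
wrist_force: [-0.1, 0.5, -2.8]
finger_gap: 2.0
```

```bash
python3 - <<'E'
from h import *
from cell import r
im,d=r.grab_frame("scene"); cv2.imwrite("pics/s3.png",im[:,:,::-1])
cv2.imwrite("pics/c3.png",cv2.resize(im[90:230,200:400,::-1],(800,560),interpolation=2))
for n in ("scene","side"):
    im,d=r.grab_frame(n);p=r.camera_params(n);W=cloud(d,p["mtx"],p["T"])
    P=W.reshape(-1,3); P=P[(P[:,2]>8)&(P[:,2]<29)]; q=(P[:,:2]-S)@np.array([SX,SY]).T
    ok=(abs(q[:,0])<140)&(q[:,1]<-7)&(q[:,1]>-240); q=q[ok]
    print(n,cv2.minAreaRect(q.astype(np.float32)))
plan(*w(0,-202.5),180.5,-4.35)
E
```

```text
scene ((0.1178131103515625, -117.41930389404297), (219.6873321533203, 278.240234375), 89.80711364746094)
side ((-3.9557342529296875, -112.66742706298828), (207.84701538085938, 268.5823059082031), 89.8523941040039)
t 4.9 tcp [ 490.6 -153.3  181.1] s [  -0.4 -211.8] head -4.37 tilt [-0.  0. -1.] F [ 1.5  1.  -2.8] gap 1.9
  total shift [ 0.0009 -0.0233  0.0014] turn [-0.0001  0.0001 -0.0002]
```

View pics/c3.png

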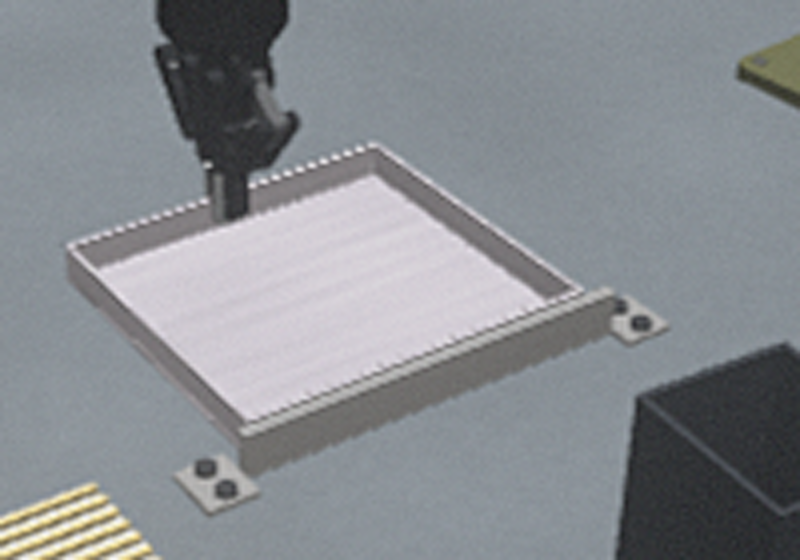

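Call:
jog_arm([
  {"translation": [0.001,-0.01,0],"angular": [0,0,0],"gripper": -1},
  {"translation": [0,-0.008,0],"angular": [0,0,0],"gripper": -1},
  {"translation": [0,-0.005,0],"angular": [0,0,0],"gripper": -1},
  {"translation": [0,-0.004,0],"angular": [0,0,0],"gripper": -1},
  {"translation": [0,0,0],"angular": [0,0,0],"gripper": -1},
])

```text
time_s: 5.52
tcp_pos: [491.5, -143.9, 181.2]
orientation: [0.001, 0.999, -0.039, -0.0]
wrist_force: [-0.8, -5.3, -3.1]
finger_gap: 2.2
```

Call:
jog_arm([
  {"translation": [0,-0.004,0],"angular": [0,0,0],"gripper": -1},
  {"translation": [0,-0.003,0],"angular": [0,0,0],"gripper": -1},
  {"translation": [0,0,0],"angular": [0,0,0],"gripper": -1},
])

```text
time_s: 5.9
tcp_pos: [491.5, -143.3, 181.3]
orientation: [0.003, 0.999, -0.04, 0.0]
wrist_force: [-2.8, -9.5, -3.3]
finger_gap: 1.8
```

```bash
python3 - <<'E'
from h import *
from cell import r
im,d=r.grab_frame("scene"); 
cv2.imwrite("pics/c4.png",cv2.resize(im[90:230,200:400,::-1],(800,560),interpolation=2))
plan(*w(0,-202.5),180.5,-4.35)
E
```

```text
t 5.95 tcp [ 491.5 -143.3  181.3] s [-2.000e-01 -2.018e+02] head -4.61 tilt [ 0.    -0.006 -1.   ] F [ -2.2 -10.6  -2. ] gap 2.4
  total shift [0.0006 0.0018 0.0021] turn [ 0.0035 -0.0005 -0.0029]
```

View pics/c4.png

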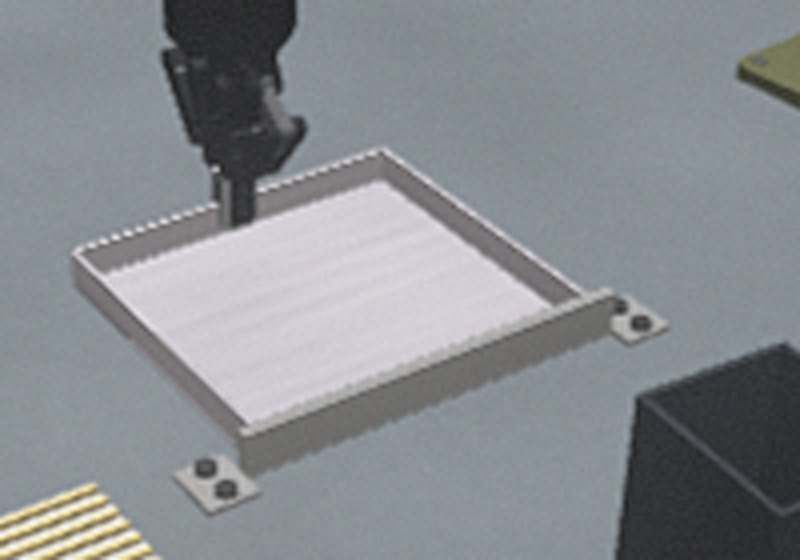

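Call:
jog_arm([
  {"translation": [0,0,0],"angular": [0,0,0],"gripper": -0.4},
  {"translation": [0,0,0],"angular": [0,0,0],"gripper": 0},
  {"translation": [0,0,0],"angular": [0,0,0],"gripper": 0},
  {"translation": [0,0,-0.05],"angular": [0,0,0],"gripper": 0},
  {"translation": [0,0,-0.12],"angular": [0,0,0],"gripper": 0.5},
  {"translation": [0,0,-0.12],"angular": [0,0,0],"gripper": 1},
  {"translation": [0,0,-0.12],"angular": [0,0,0],"gripper": 1},
  {"translation": [0,0,0],"angular": [0,0,0],"gripper": 1},
])

```text
time_s: 6.95
tcp_pos: [493.1, -139.6, 348.4]
orientation: [0.0, 0.999, -0.038, 0.004]
wrist_force: [-0.2, 0.2, -0.5]
finger_gap: 85.8
```

```bash
python3 - <<'E'
from h import *
from cell import r
for n in ("scene","side"):
    im,d=r.grab_frame(n);p=r.camera_params(n);W=cloud(d,p["mtx"],p["T"])
    if n=="scene": cv2.imwrite("pics/c5.png",cv2.resize(im[90:230,200:400,::-1],(800,560),interpolation=2))
    P=W.reshape(-1,3); P=P[(P[:,2]>18)&(P[:,2]<27.5)]; q=(P[:,:2]-S)@np.array([SX,SY]).T
    ok=(abs(q[:,0])<140)&(q[:,1]<-12)&(q[:,1]>-240); q=q[ok]
    print(n,cv2.minAreaRect(q.astype(np.float32)))
plan(537.4,335.8,345,-8.2)
E
```

```text
scene ((0.433837890625, -110.6170425415039), (194.2270965576172, 222.82754516601562), 89.6958236694336)
side ((-0.24340057373046875, -109.87600708007812), (194.7422637939453, 222.32591247558594), 89.74166870117188)
t 7.05 tcp [ 492.  -139.1  345.3] s [  -0.  -197.6] head -4.32 tilt [ 0.001  0.    -1.   ] F [ 0.1  0.6 -0.2] gap 85.6
  total shift [ 0.0239 -1.1926  0.0012] turn [-0.0003 -0.0004  0.0431]
```

View pics/c5.png

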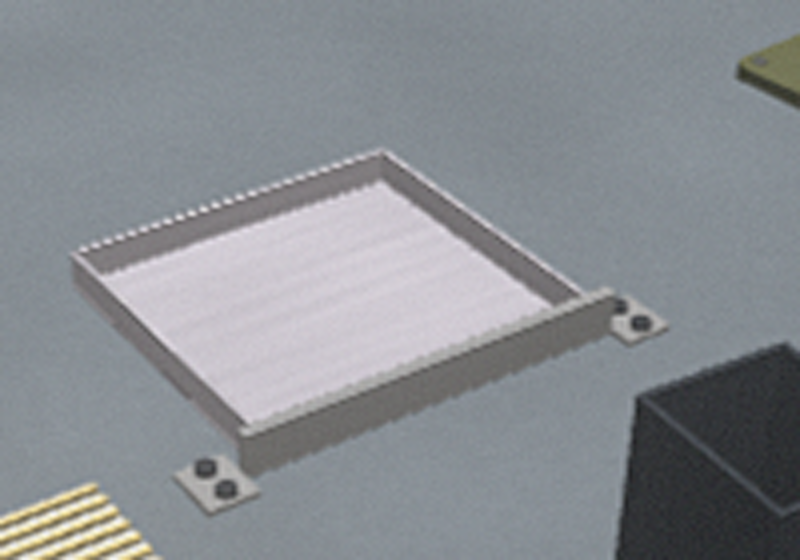

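The tray sits flush and centred against the bar. Next is the bin's far wall.

Call:
jog_arm([
  {"translation": [0.002,-0.1,0],"angular": [0,0,0],"gripper": 1},
  {"translation": [0.002,-0.1,0],"angular": [0,0,0],"gripper": 1},
  {"translation": [0.002,-0.1,0],"angular": [0,0,0],"gripper": 1},
  {"translation": [0.002,-0.1,0],"angular": [0,0,0],"gripper": 1},
  {"translation": [0.002,-0.1,0],"angular": [0,0,0],"gripper": 1},
  {"translation": [0.002,-0.1,0],"angular": [0,0,0],"gripper": 1},
  {"translation": [0.002,-0.1,0],"angular": [0,0,0],"gripper": 1},
  {"translation": [0.002,-0.1,0],"angular": [0,0,0],"gripper": 1},
  {"translation": [0.002,-0.1,0],"angular": [0,0,0],"gripper": 1},
  {"translation": [0.002,-0.1,0],"angular": [0,0,0],"gripper": 1},
  {"translation": [0.002,-0.1,0],"angular": [0,0,0],"gripper": 1},
  {"translation": [0.002,-0.092,0],"angular": [0,0,0],"gripper": 1},
  {"translation": [0,0,0],"angular": [0,0,0.043],"gripper": 0.3},
  {"translation": [0,0,0],"angular": [0,0,0],"gripper": 0.3},
])

```text
time_s: 8.8
tcp_pos: [537.2, 335.2, 342.8]
orientation: [0.001, 0.997, -0.071, -0.001]
wrist_force: [0.6, 0.2, -0.3]
finger_gap: 55.6
```

```bash
python3 - <<'E'
from h import *
from cell import r
im,d=r.grab_frame("wrist"); cv2.imwrite("pics/w6.png",im[:,:,::-1])
plan(537.4,335.8,290,-8.2)
E
```

```text
t 8.85 tcp [537.5 334.6 343.3] s [  9.4 278.2] head -8.18 tilt [-0.003 -0.002 -1.   ] F [ 0.2 -0.5  0. ] gap 55.4
  total shift [-0.0003 -0.0034  0.1332] turn [0.0018 0.0014 0.0002]
```

View pics/w6.png

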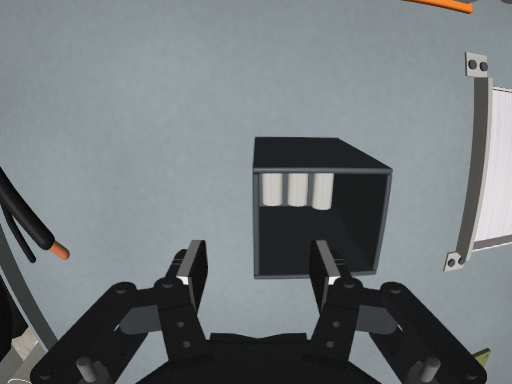

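Wrist view: the bin's far wall is at column 256, in line with the jaw axis. The three pins lie side by side near (270–322,190). I'll lower and grip that wall.

Call:
jog_arm([
  {"translation": [0,-0.003,0.08],"angular": [0,0,0],"gripper": 0.3},
  {"translation": [0,0,0.056],"angular": [0,0,0],"gripper": 0},
  {"translation": [0,0,0],"angular": [0,0,0],"gripper": -0.4},
  {"translation": [0,0,0],"angular": [0,0,0],"gripper": -0.7},
  {"translation": [0,0,0],"angular": [0,0,0],"gripper": -0.9},
  {"translation": [0,0,0],"angular": [0,0,0],"gripper": -1},
  {"translation": [0,0,0],"angular": [0,0,0],"gripper": -1},
  {"translation": [0,0,0],"angular": [0,0,0],"gripper": -1},
], squeeze=40)

```text
time_s: 9.85
tcp_pos: [538.7, 336.0, 291.8]
orientation: [-0.0, 0.997, -0.072, 0.001]
wrist_force: [0.1, -1.1, 6.3]
finger_gap: 3.4
```

```bash
python3 - <<'E'
from h import *
from cell import r
im,d=r.grab_frame("scene"); cv2.imwrite("pics/s7.png",cv2.resize(im[100:300,250:512,::-1],None,fx=3,fy=3))
plan(*w(0,100),290,-4.5)
E
```

```text
t 9.9 tcp [538.7 336.  291.8] s [ 10.5 279.7] head -8.25 tilt [ 0.002  0.    -1.   ] F [ 0.3 -1.9  5.8] gap 3.1
  total shift [0.0044 0.4499 0.0042] turn [-0.0004 -0.0012 -0.0417]
```

View pics/s7.png

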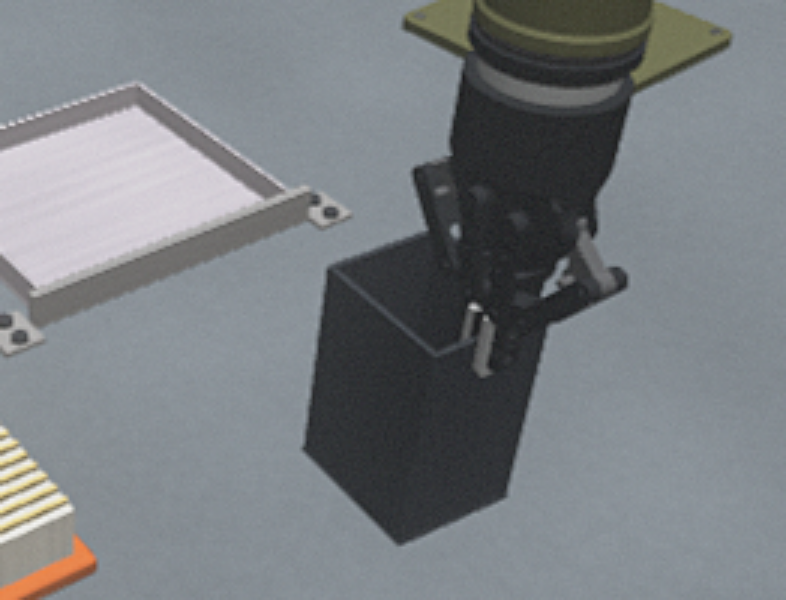

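Call:
jog_arm([
  {"translation": [0,0,-0.002],"angular": [0,0,0],"gripper": -1},
  {"translation": [0,0,0],"angular": [0,0,-0.02],"gripper": -1},
  {"translation": [0,0,0],"angular": [0,0,-0.022],"gripper": -1},
  {"translation": [-0.001,0.015,0],"angular": [0,0,0],"gripper": -1},
  {"translation": [-0.002,0.03,0],"angular": [0,0,0],"gripper": -1},
  {"translation": [-0.002,0.032,0],"angular": [0,0,0],"gripper": -1},
  {"translation": [-0.002,0.032,0],"angular": [0,0,0],"gripper": -1},
  {"translation": [-0.002,0.032,0],"angular": [0,0,0],"gripper": -1},
  {"translation": [-0.002,0.032,0],"angular": [0,0,0],"gripper": -1},
  {"translation": [-0.002,0.032,0],"angular": [0,0,0],"gripper": -1},
  {"translation": [-0.002,0.032,0],"angular": [0,0,0],"gripper": -1},
  {"translation": [-0.002,0.032,0],"angular": [0,0,0],"gripper": -1},
  {"translation": [-0.002,0.032,0],"angular": [0,0,0],"gripper": -1},
  {"translation": [-0.002,0.032,0],"angular": [0,0,0],"gripper": -1},
  {"translation": [-0.002,0.032,0],"angular": [0,0,0],"gripper": -1},
  {"translation": [-0.002,0.032,0],"angular": [0,0,0],"gripper": -1},
  {"translation": [0,0.03,0],"angular": [0,0,0],"gripper": -1},
  {"translation": [0,0.012,0],"angular": [0,0,0],"gripper": -1},
  {"translation": [0,0,0],"angular": [0,0,0],"gripper": -1},
])

```text
time_s: 12.28
tcp_pos: [514.9, 163.1, 291.9]
orientation: [-0.001, 0.999, -0.038, 0.001]
wrist_force: [1.2, 4.2, 4.5]
finger_gap: 2.9
```

```bash
python3 - <<'E'
from h import *
from cell import r
im,d=r.grab_frame("scene"); cv2.imwrite("pics/s8.png",cv2.resize(im[100:300,200:462,::-1],None,fx=3,fy=3))
im,d=r.grab_frame("side"); cv2.imwrite("pics/d8.png",im[:,:,::-1])
plan(*w(0,92),290,-4.5)
E
```

```text
t 12.38 tcp [514.9 163.2 291.8] s [ -0.2 105.6] head -4.35 tilt [ 0.002  0.002 -1.   ] F [0.7 5.1 5.7] gap 2.8
  total shift [0.0004 0.034  0.0044] turn [-0.0014 -0.0009  0.0017]
```

View pics/s8.png

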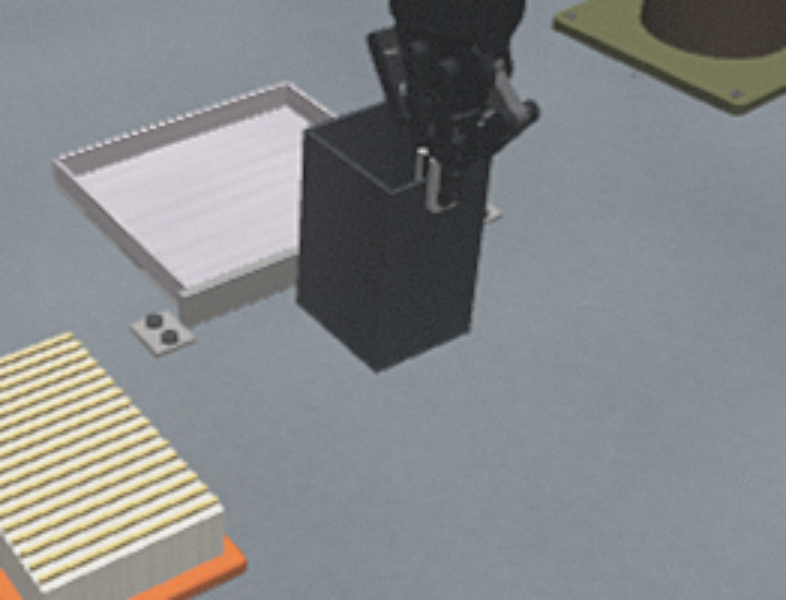

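View pics/d8.png

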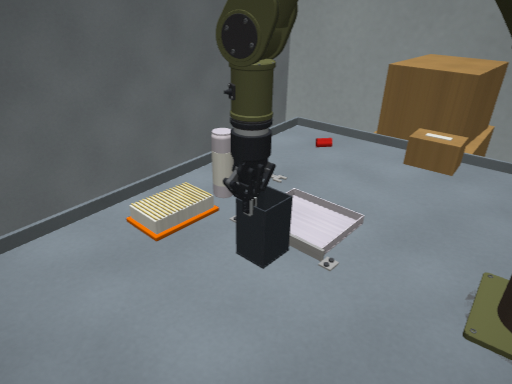

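Call:
jog_arm([
  {"translation": [0,0.015,0],"angular": [0,0,0],"gripper": -1},
  {"translation": [0,0.01,0],"angular": [0,0,0],"gripper": -1},
  {"translation": [0,0.005,0],"angular": [0,0,0],"gripper": -1},
  {"translation": [0,0.003,0],"angular": [0,0,0],"gripper": -1},
  {"translation": [0,0,0],"angular": [0,0,0],"gripper": -1},
])

```text
time_s: 13.0
tcp_pos: [513.8, 150.7, 292.0]
orientation: [-0.001, 0.999, -0.038, 0.001]
wrist_force: [1.0, 5.8, 8.0]
finger_gap: 2.7
```

Call:
jog_arm([
  {"translation": [0,0.004,0],"angular": [0,0,0],"gripper": -1},
  {"translation": [0,0.003,0],"angular": [0,0,0],"gripper": -1},
  {"translation": [0,0,0],"angular": [0,0,0],"gripper": -1},
])

```text
time_s: 13.38
tcp_pos: [513.7, 148.4, 292.1]
orientation: [-0.002, 0.999, -0.037, 0.001]
wrist_force: [0.4, 7.5, 8.3]
finger_gap: 3.0
```

```bash
python3 - <<'E'
from h import *
plan(*w(0,92),290,-4.5)
E
```

```text
t 13.38 tcp [513.7 148.4 292.1] s [-0.2 90.7] head -4.29 tilt [ 0.002  0.004 -1.   ] F [0.4 7.5 8.3] gap 3.0
  total shift [ 0.0005 -0.0031  0.0052] turn [-0.0024 -0.0012  0.0023]
```

Call:
jog_arm([
  {"translation": [0,0,0],"angular": [0,0,0],"gripper": -0.5},
  {"translation": [0,0,0],"angular": [0,0,0],"gripper": 0},
  {"translation": [0,0,0],"angular": [0,0,0],"gripper": 0},
  {"translation": [0,0,-0.06],"angular": [0,0,0],"gripper": 0},
  {"translation": [0,0,-0.12],"angular": [0,0,0],"gripper": 0},
  {"translation": [0,-0.06,-0.05],"angular": [0,0,0],"gripper": -0.2},
  {"translation": [0,-0.08,0],"angular": [0,0,0],"gripper": -0.2},
  {"translation": [0,0,0],"angular": [0,0,0],"gripper": -0.2},
])

```text
time_s: 14.38
tcp_pos: [517.1, 204.4, 383.3]
orientation: [-0.001, 0.999, -0.037, -0.0]
wrist_force: [-0.0, -0.6, -0.3]
finger_gap: 34.1
```

```bash
python3 - <<'E'
from h import *
from cell import r
for n in ("scene","side"):
    im,d=r.grab_frame(n);p=r.camera_params(n);W=cloud(d,p["mtx"],p["T"])
    cv2.imwrite(f"pics/{n}9.png",cv2.resize(im[90:290,180:442,::-1],None,fx=3,fy=3))
    P=W.reshape(-1,3); P=P[(P[:,2]>130)&(P[:,2]<147)]; q=(P[:,:2]-S)@np.array([SX,SY]).T
    q=q[(abs(q[:,0])<90)&(q[:,1]<130)&(q[:,1]>-40)]
    print(n,cv2.minAreaRect(q.astype(np.float32)))
    P=W.reshape(-1,3); P=P[(P[:,2]>18)&(P[:,2]<27.5)]; q=(P[:,:2]-S)@np.array([SX,SY]).T
    q=q[(abs(q[:,0])<140)&(q[:,1]<-12)&(q[:,1]>-240)]
    print(n,cv2.minAreaRect(q.astype(np.float32)))
plan(*w(0,92),290,-4.35)
E
```

```text
scene ((-0.893768310546875, 48.84138107299805), (93.1358413696289, 82.9166488647461), 89.93560791015625)
scene ((-0.2957611083984375, -110.79700469970703), (195.18382263183594, 224.04270935058594), 89.7257080078125)
side ((-2.375293731689453, 49.60762405395508), (80.75586700439453, 91.69172668457031), 0.2533707320690155)
side ((-1.0771636962890625, -109.41434478759766), (193.1636199951172, 220.23138427734375), 89.87173461914062)
t 14.47 tcp [517.3 201.1 383. ] s [ -0.6 143.6] head -4.46 tilt [-0.001 -0.002 -1.   ] F [ 0.7  0.  -0. ] gap 34.2
  total shift [0.002  0.1286 0.2327] turn [ 0.001   0.0007 -0.0012]
```

View pics/scene9.png

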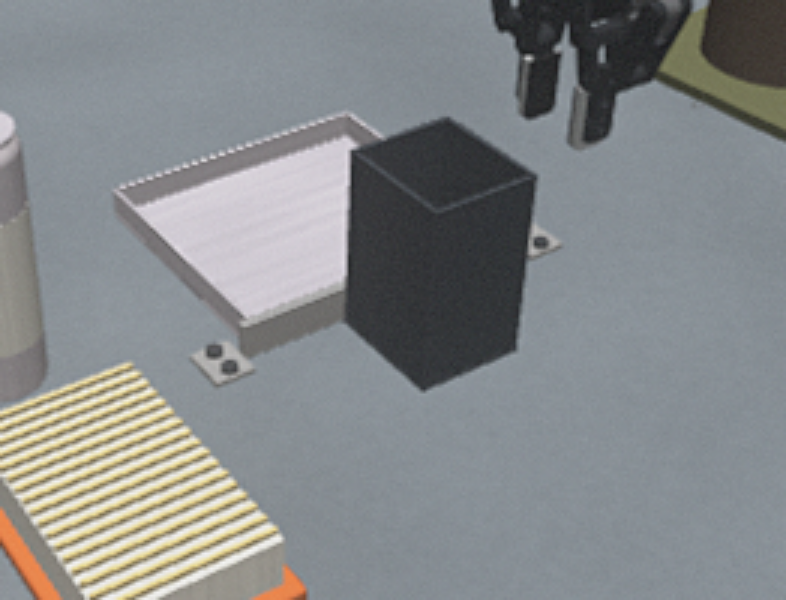

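View pics/side9.png

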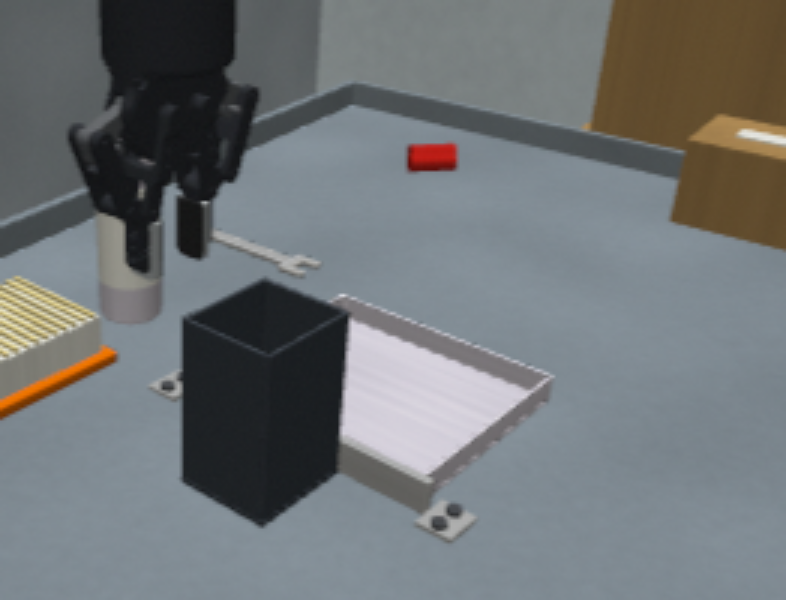

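The bin is upright, square and flush: rim centre at y≈49 and angle under 0.3° in both views. Next I'll turn the jaws along the stop, so both fingers push near the top.

```bash
python3 - <<'E'
from h import *
from cell import r
print(np.round(r.read_state()["joints"],2))
plan(*w(0,125),292,-94.35)
plan(*w(0,125),292,85.65)
E
```

```text
[-0.59  0.63  0.22  1.82 -0.2   0.71 -1.91]
t 14.47 tcp [517.3 201.1 383. ] s [ -0.6 143.6] head -4.46 tilt [-0.001 -0.002 -1.   ] F [ 0.7  0.  -0. ] gap 34.2
  total shift [0.0019 0.0461 0.2276] turn [ 1.400e-03 -3.000e-04  9.988e-01]
t 14.47 tcp [517.3 201.1 383. ] s [ -0.6 143.6] head -4.46 tilt [-0.001 -0.002 -1.   ] F [ 0.7  0.  -0. ] gap 34.2
  total shift [0.0019 0.0461 0.2276] turn [ 3.0000e-04  1.4000e-03 -1.0012e+00]
```

Call:
jog_arm([
  {"translation": [0,0,0],"angular": [0,0,-0.1],"gripper": -0.2},
  {"translation": [0,0,0],"angular": [0,0,-0.1],"gripper": -0.2},
])

```text
time_s: 14.72
tcp_pos: [517.5, 199.9, 383.0]
orientation: [0.001, 0.993, 0.119, -0.001]
wrist_force: [0.6, -0.4, 0.0]
finger_gap: 34.0
```

```bash
python3 - <<'E'
from h import *
from cell import r
print(np.round(r.read_state()["joints"],2))
E
```

```text
[-0.53  0.63  0.12  1.81 -0.11  0.71 -1.68]
```

Turning this way moves joint 7 toward mid-range, so I'll continue.

Call:
jog_arm([
  {"translation": [0,0,0],"angular": [0,0,-0.1],"gripper": -0.2},
  {"translation": [0,0,0],"angular": [0,0,-0.1],"gripper": -0.2},
  {"translation": [0,0,0],"angular": [0,0,-0.1],"gripper": -0.2},
  {"translation": [0,0,0],"angular": [0,0,-0.1],"gripper": -0.2},
  {"translation": [0,0,0],"angular": [0,0,-0.1],"gripper": -0.2},
  {"translation": [0,0,0],"angular": [0,0,-0.1],"gripper": -0.2},
  {"translation": [0,0,0],"angular": [0,0,-0.1],"gripper": -0.2},
  {"translation": [0,0,0],"angular": [0,0,-0.1],"gripper": -0.2},
  {"translation": [0,0,0],"angular": [0,0,0],"gripper": -0.2},
])

```text
time_s: 15.85
tcp_pos: [517.7, 199.8, 382.9]
orientation: [0.0, 0.735, 0.678, -0.001]
wrist_force: [0.2, 0.1, -0.1]
finger_gap: 34.2
```

```bash
python3 - <<'E'
from h import *
plan(*w(-1,128),292,85.65)
E
```

```text
t 15.85 tcp [517.7 199.8 382.9] s [-1.000e-01  1.424e+02] head 85.31 tilt [-0.001 -0.001 -1.   ] F [ 0.2  0.1 -0.1] gap 34.2
  total shift [-0.0355 -0.0018  0.2274] turn [-0.0007  0.001  -0.0037]
```

Call:
jog_arm([
  {"translation": [0,-0.002,0.114],"angular": [0,0,-0.004],"gripper": -0.2},
  {"translation": [0,0,0.113],"angular": [0,0,0],"gripper": -0.2},
  {"translation": [-0.04,0,0],"angular": [0,0,0],"gripper": -0.2},
  {"translation": [-0.03,0,0],"angular": [0,0,0],"gripper": -0.2},
  {"translation": [-0.01,0,0],"angular": [0,0,0],"gripper": -0.2},
  {"translation": [0,0,0],"angular": [0,0,0],"gripper": -0.2},
])

```text
time_s: 16.6
tcp_pos: [515.0, 169.4, 294.1]
orientation: [0.001, 0.732, 0.681, 0.001]
wrist_force: [-0.0, -0.1, -0.1]
finger_gap: 34.3
```

```bash
python3 - <<'E'
from h import *
from cell import r
plan(*w(-1,105),292,85.65)
im,d=r.grab_frame("side"); cv2.imwrite("pics/d10.png",cv2.resize(im[90:290,180:442,::-1],None,fx=3,fy=3))
E
```

```text
t 16.6 tcp [515.  169.4 294.1] s [ -0.4 111.8] head 85.82 tilt [ 0.003  0.001 -1.   ] F [-0.  -0.1 -0.1] gap 34.3
  total shift [-0.0171 -0.0014  0.0052] turn [ 0.0016 -0.0006  0.0018]
```

View pics/d10.png

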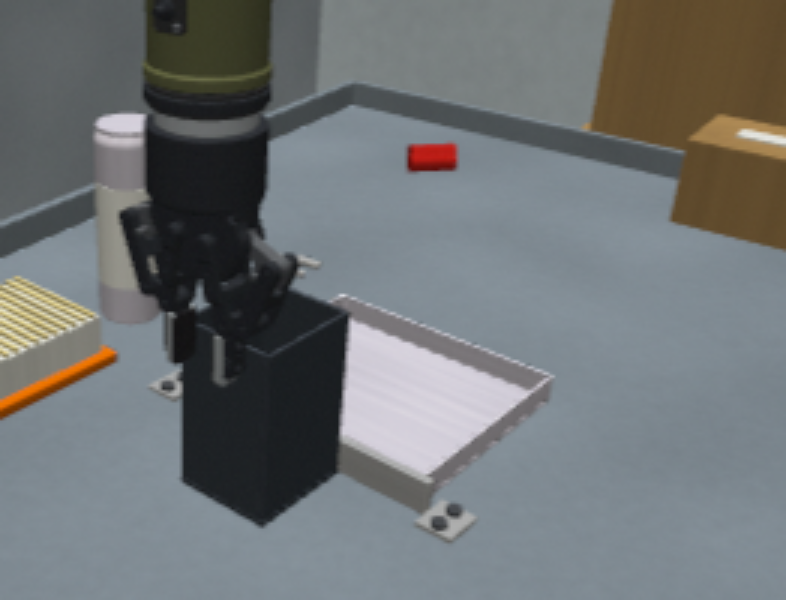

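Call:
jog_arm([
  {"translation": [-0.015,0,0],"angular": [0,0,0],"gripper": -0.2},
  {"translation": [-0.012,0,0],"angular": [0,0,0],"gripper": -0.2},
  {"translation": [-0.02,0,-0.012],"angular": [0,0,0],"gripper": -0.2},
  {"translation": [-0.02,0,-0.014],"angular": [0,0,0],"gripper": -0.2},
  {"translation": [-0.02,0,-0.014],"angular": [0,0,0],"gripper": -0.2},
  {"translation": [-0.02,0,-0.012],"angular": [0,0,0],"gripper": -0.2},
  {"translation": [0,0,0],"angular": [0,0,0],"gripper": -0.2},
])

```text
time_s: 17.52
tcp_pos: [511.8, 127.2, 314.4]
orientation: [0.0, 0.732, 0.681, 0.001]
wrist_force: [0.1, 3.9, 5.1]
finger_gap: 33.7
```

```bash
python3 - <<'E'
from h import *
from cell import r
plan(*w(-1,67),317,85.65)
im,d=r.grab_frame("side"); a=im[90:290,180:442,::-1]
im,d=r.grab_frame("scene"); b=im[90:290,180:442,::-1]
cv2.imwrite("pics/b11.png",cv2.resize(np.hstack([a,b]),None,fx=1.5,fy=1.5))
E
```

```text
t 17.52 tcp [511.8 127.2 314.4] s [-0.5 69.5] head 85.87 tilt [ 0.002  0.001 -1.   ] F [0.1 3.9 5.1] gap 33.7
  total shift [-0.0062 -0.0013 -0.0066] turn [ 0.0012 -0.0009  0.0024]
```

View pics/b11.png

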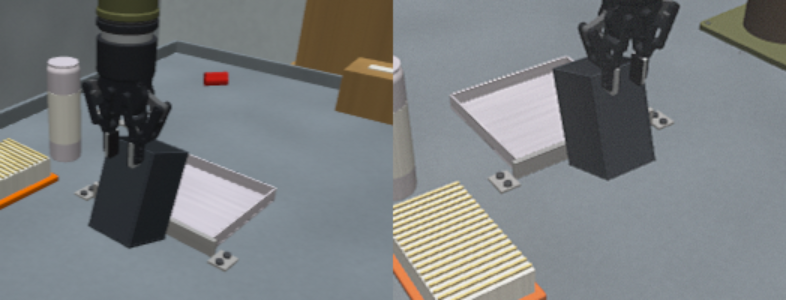

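Both views show the bin tipping squarely over the stop, about 18° so far. I'll continue along the arc.

Call:
jog_arm([
  {"translation": [-0.02,0,-0.008],"angular": [0,0,0],"gripper": -0.2},
  {"translation": [-0.02,0,-0.007],"angular": [0,0,0],"gripper": -0.2},
  {"translation": [-0.02,0,-0.006],"angular": [0,0,0],"gripper": -0.2},
  {"translation": [-0.02,0,-0.004],"angular": [0,0,0],"gripper": -0.2},
  {"translation": [-0.02,0,-0.003],"angular": [0,0,0],"gripper": -0.2},
  {"translation": [-0.02,0,-0.001],"angular": [0,0,0],"gripper": -0.2},
  {"translation": [0,0,0],"angular": [0,0,0],"gripper": -0.2},
])

```text
time_s: 18.5
tcp_pos: [507.9, 78.2, 325.0]
orientation: [0.0, 0.732, 0.681, -0.001]
wrist_force: [-0.8, 0.1, 0.8]
finger_gap: 33.9
```

```bash
python3 - <<'E'
from h import *
from cell import r
plan(*w(-1,-11),325,85.65)
im,d=r.grab_frame("side"); a=im[90:290,180:442,::-1]
im,d=r.grab_frame("scene"); b=im[90:290,180:442,::-1]
cv2.imwrite("pics/b12.png",cv2.resize(np.hstack([a,b]),None,fx=1.5,fy=1.5))
E
```

```text
t 18.5 tcp [507.9  78.2 325. ] s [-0.7 20.4] head 85.82 tilt [-0.001 -0.001 -1.   ] F [-0.8  0.1  0.8] gap 33.9
  total shift [-0.0784 -0.001   0.0001] turn [-0.0004  0.0007  0.0019]
```

View pics/b12.png

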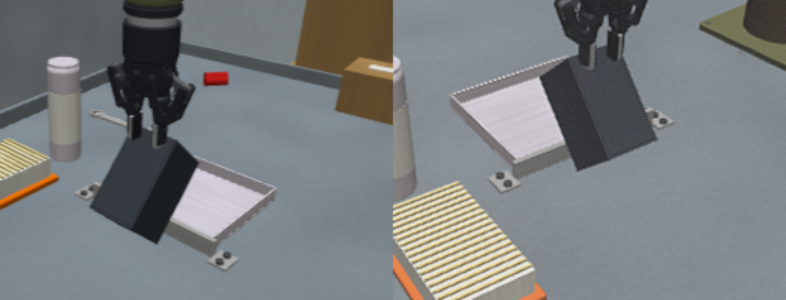

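Call:
jog_arm([
  {"translation": [-0.02,0,0],"angular": [0,0,0],"gripper": -0.2},
  {"translation": [-0.02,0,0],"angular": [0,0,0],"gripper": -0.2},
  {"translation": [-0.02,0,0.001],"angular": [0,0,0],"gripper": -0.2},
  {"translation": [-0.018,0,0.002],"angular": [0,0,0],"gripper": -0.2},
  {"translation": [0,0,0],"angular": [0,0,0],"gripper": -0.2},
])

```text
time_s: 19.23
tcp_pos: [505.8, 47.3, 323.8]
orientation: [0.0, 0.732, 0.681, -0.0]
wrist_force: [0.0, 0.8, 1.4]
finger_gap: 34.3
```

```bash
python3 - <<'E'
from h import *
from cell import r
plan(*w(-1,-33),318,85.65)
im,d=r.grab_frame("side"); a=im[90:290,180:442,::-1]
im,d=r.grab_frame("scene"); b=im[90:290,180:442,::-1]
cv2.imwrite("pics/b13.png",cv2.resize(np.hstack([a,b]),None,fx=1.5,fy=1.5))
E
```

```text
t 19.23 tcp [505.8  47.3 323.8] s [ -0.4 -10.7] head 85.82 tilt [-0.    -0.001 -1.   ] F [0.  0.8 1.4] gap 34.3
  total shift [-0.0558 -0.0016  0.0146] turn [-0.0001  0.0004  0.0019]
```

View pics/b13.png

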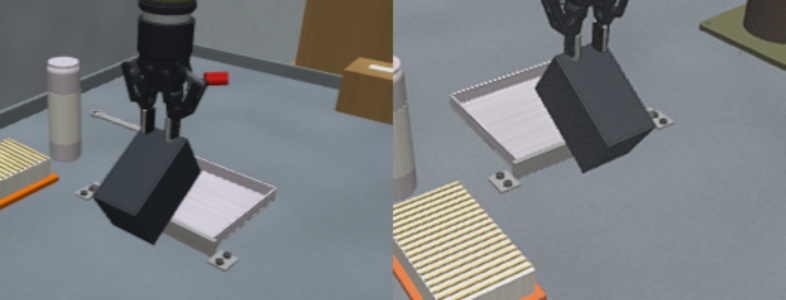

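Call:
jog_arm([
  {"translation": [-0.018,0,0.003],"angular": [0,0,0],"gripper": -0.2},
  {"translation": [-0.018,0,0.005],"angular": [0,0,0],"gripper": -0.2},
  {"translation": [-0.018,0,0.006],"angular": [0,0,0],"gripper": -0.2},
  {"translation": [0,0,0],"angular": [0,0,0],"gripper": -0.2},
])

```text
time_s: 19.82
tcp_pos: [504.1, 25.6, 318.0]
orientation: [0.0, 0.732, 0.681, -0.001]
wrist_force: [0.4, 0.3, 2.0]
finger_gap: 33.8
```

```bash
python3 - <<'E'
from h import *
from cell import r
plan(*w(-1,-53),308,85.65)
im,d=r.grab_frame("side"); a=im[90:290,180:442,::-1]
im,d=r.grab_frame("scene"); b=im[90:290,180:442,::-1]
cv2.imwrite("pics/b14.png",cv2.resize(np.hstack([a,b]),None,fx=1.5,fy=1.5))
E
```

```text
t 19.82 tcp [504.1  25.6 318. ] s [ -0.5 -32.5] head 85.81 tilt [-0.001 -0.001 -1.   ] F [0.4 0.3 2. ] gap 33.8
  total shift [-0.0513 -0.0015  0.025 ] turn [-0.0005  0.0006  0.0018]
```

View pics/b14.png

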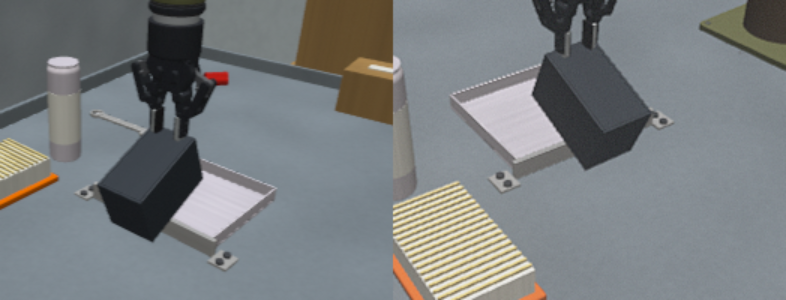

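Call:
jog_arm([
  {"translation": [-0.018,0,0.008],"angular": [0,0,0],"gripper": -0.2},
  {"translation": [-0.018,0,0.009],"angular": [0,0,0],"gripper": -0.2},
  {"translation": [-0.015,0,0.01],"angular": [0,0,0],"gripper": -0.2},
  {"translation": [0,0,0],"angular": [0,0,0],"gripper": -0.2},
])

```text
time_s: 20.42
tcp_pos: [502.8, 5.0, 307.2]
orientation: [0.0, 0.733, 0.681, -0.001]
wrist_force: [-1.0, -2.1, 6.5]
finger_gap: 34.0
```

```bash
python3 - <<'E'
from h import *
from cell import r
plan(*w(-1,-72),295,85.65)
im,d=r.grab_frame("side"); a=im[90:290,180:442,::-1]
im,d=r.grab_frame("scene"); b=im[90:290,180:442,::-1]
cv2.imwrite("pics/b15.png",cv2.resize(np.hstack([a,b]),None,fx=1.5,fy=1.5))
E
```

```text
t 20.43 tcp [502.8   5.  307.2] s [ -0.2 -53. ] head 85.8 tilt [-0.    -0.001 -1.   ] F [-1.  -2.1  6.5] gap 34.0
  total shift [-0.0474 -0.0021  0.0305] turn [-0.0002  0.0008  0.0016]
```

View pics/b15.png

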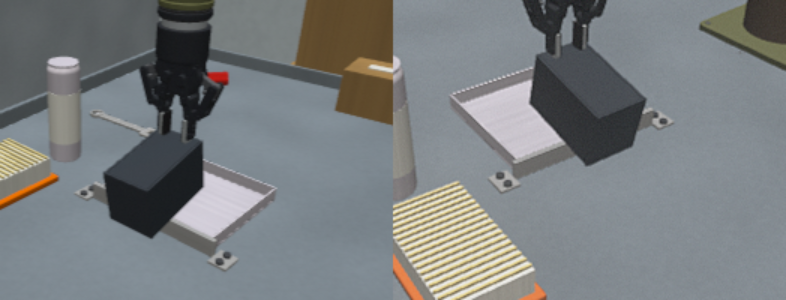

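```bash
cat > pose.py <<'E'
from h import *
from cell import r
n="scene"
im,d=r.grab_frame(n);p=r.camera_params(n);W=cloud(d,p["mtx"],p["T"])
dark=(im.max(2)<75).reshape(-1)
P=W.reshape(-1,3); q=np.c_[(P[:,:2]-S)@np.array([SX,SY]).T,P[:,2]]
ok=dark&(abs(q[:,0])<60)&(q[:,1]>-150)&(q[:,1]<130)&(q[:,2]>2)&(q[:,2]<175)
q=q[ok]
sel=abs(q[:,0])<15
for y in range(-150,131,10):
    k=sel&(abs(q[:,1]-y)<5)
    if k.sum()>3: print(y,np.round(np.percentile(q[k,2],[5,50,95]),0),k.sum())
E
python3 pose.py
```

```text
-60 [134. 134. 136.] 4
50 [24. 37. 50.] 93
60 [50. 72. 94.] 181
70 [ 93. 102. 108.] 59
```

The bin has slipped back about 14 mm along the stop edge, so the tips now bear on its rim and press mostly toward the stop edge. I'll push more along -y and less downward.

Call:
jog_arm([
  {"translation": [-0.018,0,-0.005],"angular": [0,0,0],"gripper": -0.2},
  {"translation": [-0.018,0,0.003],"angular": [0,0,0],"gripper": -0.2},
  {"translation": [-0.018,0,0.008],"angular": [0,0,0],"gripper": -0.2},
  {"translation": [0,0,0],"angular": [0,0,0],"gripper": -0.2},
])

```text
time_s: 21.08
tcp_pos: [501.0, -16.3, 304.7]
orientation: [-0.0, 0.732, 0.681, -0.001]
wrist_force: [-0.9, -1.7, 2.6]
finger_gap: 34.1
```

```bash
python3 pose.py; python3 - <<'E'
from h import *
from cell import r
plan(*w(-1,-72),295,85.65)
im,d=r.grab_frame("side"); a=im[110:270,180:342,::-1]
im,d=r.grab_frame("scene"); b=im[90:250,250:412,::-1]
cv2.imwrite("pics/b16.png",cv2.resize(np.hstack([a,b]),None,fx=2.4,fy=2.4))
E
```

```text
50 [27. 42. 61.] 133
60 [ 62.  88. 111.] 224
t 21.12 tcp [501.1 -16.  304.9] s [ -0.3 -74.1] head 85.84 tilt [-0.001 -0.001 -1.   ] F [-0.5 -1.6  3.1] gap 33.8
  total shift [ 0.0054 -0.0017  0.0248] turn [-0.0005  0.0006  0.0021]
```

View pics/b16.png

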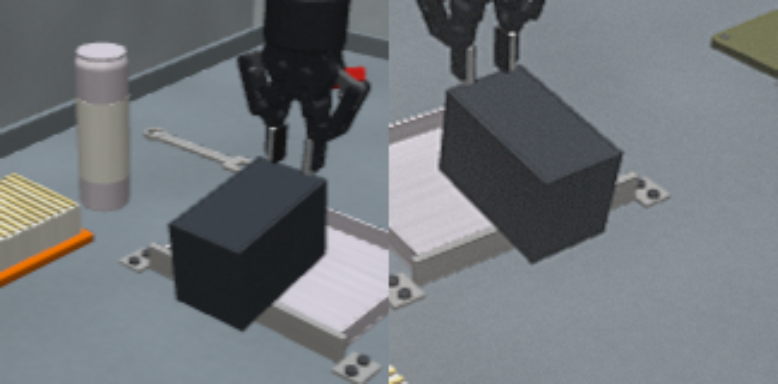

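Call:
jog_arm([
  {"translation": [-0.012,0,0.009],"angular": [0,0,0],"gripper": -0.2},
  {"translation": [-0.013,0,0.012],"angular": [0,0,0],"gripper": -0.2},
  {"translation": [-0.012,0,0.012],"angular": [0,0,0],"gripper": -0.2},
  {"translation": [-0.011,0,0.012],"angular": [0,0,0],"gripper": -0.2},
  {"translation": [0,0,0],"angular": [0,0,0],"gripper": -0.2},
])

```text
time_s: 21.85
tcp_pos: [499.9, -35.4, 286.7]
orientation: [0.0, 0.732, 0.681, -0.001]
wrist_force: [-0.8, -4.6, 4.7]
finger_gap: 34.3
```

```bash
python3 pose.py; python3 - <<'E'
from h import *
from cell import r
plan(*w(-1,-72),295,85.65)
im,d=r.grab_frame("side"); a=im[110:270,180:342,::-1]
im,d=r.grab_frame("scene"); b=im[90:250,250:412,::-1]
cv2.imwrite("pics/b17.png",cv2.resize(np.hstack([a,b]),None,fx=2.4,fy=2.4))
E
```

```text
-90 [113. 114. 135.] 9
40 [ 89. 111. 124.] 106
50 [ 40.  70. 112.] 352
t 21.9 tcp [499.9 -34.9 286.9] s [ -0.  -93.1] head 85.85 tilt [-0. -0. -1.] F [-0.2 -0.3  0.6] gap 34.4
  total shift [ 0.0526 -0.0022 -0.0203] turn [-0.0001  0.0003  0.0022]
```

View pics/b17.png

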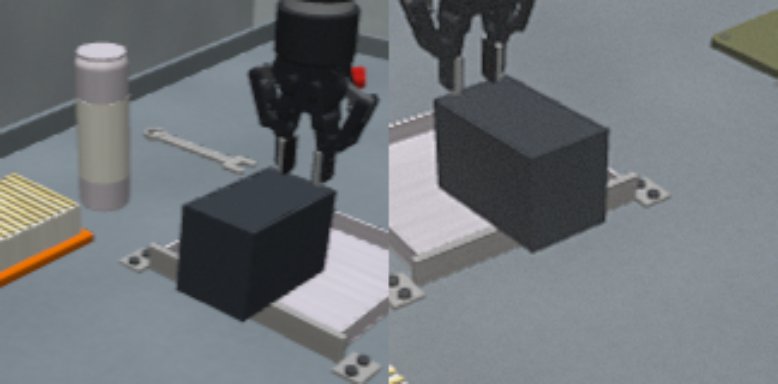

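Call:
jog_arm([
  {"translation": [0,0,0],"angular": [0,0,0],"gripper": -0.2},
  {"translation": [0,0,0],"angular": [0,0,0],"gripper": -0.2},
  {"translation": [0,0,0],"angular": [0,0,0],"gripper": -0.2},
])

```text
time_s: 22.38
tcp_pos: [499.9, -34.0, 287.1]
orientation: [-0.0, 0.732, 0.682, 0.0]
wrist_force: [0.4, 0.5, -0.6]
finger_gap: 34.1
```

```bash
python3 pose.py; python3 - <<'E'
from h import *
from cell import r
plan(*w(-1,-72),295,85.65)
im,d=r.grab_frame("side"); a=im[110:270,180:342,::-1]
im,d=r.grab_frame("scene"); b=im[90:250,250:412,::-1]
cv2.imwrite("pics/b18.png",cv2.resize(np.hstack([a,b]),None,fx=2.4,fy=2.4))
E
```

```text
-110 [90. 92. 92.] 5
-100 [92. 93. 93.] 9
-30 [116. 118. 119.] 7
0 [126. 128. 128.] 4
20 [111. 123. 132.] 133
30 [ 84.  98. 115.] 186
40 [52. 68. 83.] 188
50 [49. 51. 57.] 26
t 22.43 tcp [499.9 -34.1 287.1] s [ -0.1 -92.3] head 85.92 tilt [ 0.  0. -1.] F [ 0.4 -0.2  0. ] gap 34.1
  total shift [ 0.0508 -0.002  -0.0198] turn [ 0.     -0.0001  0.003 ]
```

View pics/b18.png

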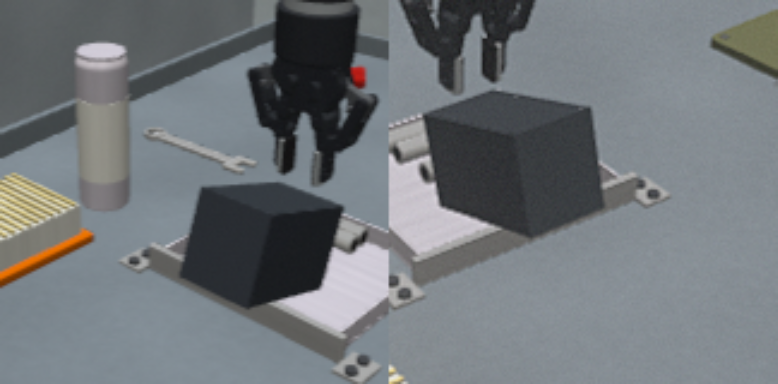

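The bin has tipped to about 106°, and pins are visible in the tray. I'll retreat straight up and check.

Call:
jog_arm([
  {"translation": [0,0,-0.1],"angular": [0,0,0],"gripper": -0.2},
  {"translation": [0,0,-0.12],"angular": [0,0,0],"gripper": -0.2},
  {"translation": [-0.12,0,-0.05],"angular": [0,0,0],"gripper": -0.2},
  {"translation": [-0.12,0,0],"angular": [0,0,0],"gripper": -0.2},
  {"translation": [-0.12,0,0],"angular": [0,0,0],"gripper": -0.2},
  {"translation": [0,0,0],"angular": [0,0,0],"gripper": -0.2},
])

```text
time_s: 23.28
tcp_pos: [488.4, -182.8, 394.8]
orientation: [0.001, 0.735, 0.678, -0.001]
wrist_force: [0.0, 1.0, -0.5]
finger_gap: 34.1
```

```bash
python3 pose.py; python3 - <<'E'
from h import *
from cell import r
for n in ("scene","side","wrist"):
    im,d=r.grab_frame(n);p=r.camera_params(n);W=cloud(d,p["mtx"],p["T"])
    cv2.imwrite(f"pics/{n}19.png",im[:,:,::-1] if n=="wrist" else cv2.resize(im[80:280,170:432,::-1],None,fx=3,fy=3))
    if n=="wrist": continue
    P=W.reshape(-1,3); P=P[(P[:,2]>17)&(P[:,2]<26)]; q=(P[:,:2]-S)@np.array([SX,SY]).T
    q=q[(abs(q[:,0])<140)&(q[:,1]<-130)&(q[:,1]>-240)]
    print(n,"tray far part",q.min(0),q.max(0))
print(r.read_state()["time_s"])
E
```

```text
-110 [90. 91. 92.] 6
-100 [92. 93. 95.] 10
-70 [102. 103. 105.] 8
-50 [109. 110. 110.] 6
-40 [112. 114. 115.] 8
-30 [115. 116. 118.] 9
-10 [122. 124. 125.] 8
0 [126. 127. 128.] 5
10 [129. 129. 132.] 6
20 [111. 124. 132.] 134
30 [ 82.  97. 113.] 195
40 [51. 67. 82.] 183
50 [49. 52. 58.] 26
scene tray far part [-109.5177123 -207.6652035] [ 111.37444592 -130.12914017]
side tray far part [-111.45297466 -205.82663405] [  12.94729732 -131.75257195]
23.475
```

View pics/scene19.png

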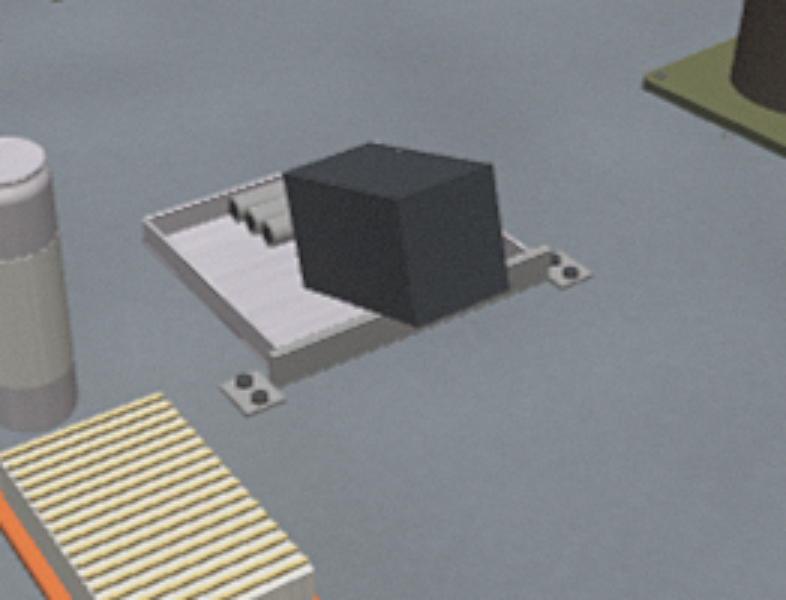

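View pics/side19.png

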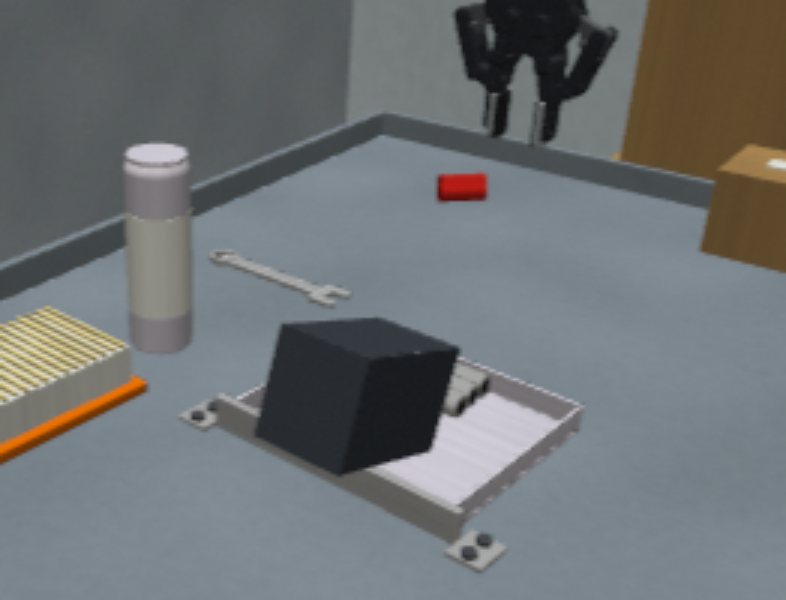

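View pics/wrist19.png

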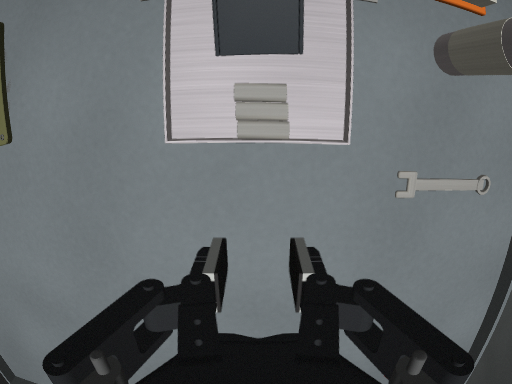

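The wrist view shows all three pins side by side at the tray's far wall (235–290, 83–138), clear of the bin mouth at row 53. The bin lies over the stop, and the tray's far edge hasn't moved. I'll hand in.

```bash
python3 -c "
from cell import r
print(r.job_done())"
```

```text
the job is handed in; nothing more can be done
None
```

The bin is emptied: all three piston pins are in the tray, and the bin lies over the stop with its mouth down on the tray floor. I handed the job in at about 23.5 s of the 72 s allowed; no verdict came back.

- **Tray:** I gripped its far wall, turned it about 10° square, and slid it centred against the stop until it made contact, with about 10 N of push.
- **Bin:** I gripped its far wall and slid it upright and square against the other side. Both views put its rim centre 49 to 50 mm from the stop's middle, within 0.3° of square.
- **Tipping:** I pushed it over the stop with both fingertips near the top, without gripping it. Partway over it slipped back about 14 mm along the stop edge, and the fingertips ended up bearing on the rim, so I pushed more sideways and less down. From about 90° it fell over by itself and came to rest about 107° over, slightly past the stated 104°.

**Last checks:**
- **Pins:** they lie side by side against the tray's far wall, clear of the bin mouth.
- **Tray:** its far edge reads the same as before the tip (−207.6 mm against about −208). The scene camera puts it about 3 mm farther out than expected when flush, in both readings; I took that as calibration and depth noise, because the pictures show no gap.
- **Can, filter and wrench:** they look untouched in the pictures; I did not re-measure them.
- **Robot:** the arm was clear of everything, and the highest wrist force I read was about 11 N.

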